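Eject a used pipette tip into the waste cup

ROBOT

A 6-joint arm with a two-finger parallel gripper is mounted at the origin on the work surface. World frame = base frame: x ahead of the robot, y to its left, z up, the work surface at z = 0. Lengths are in mm, angles in rad, forces in N, time in s.
With the tool pointing down it reaches from about 350 to 925 mm from the base axis. Payload 6.4 kg.
Tool frame: the origin (TCP) lies at the very end of the fingers, on their centre line; the grasp point (between the pads) lies 19 mm behind it; z points along the fingers, y is the line along which they close (so a half turn about z gives the same grasp; the last joint's range is limited). The gripper opens to 85 mm and grips with 20 to 120 N. Pads are 22 mm wide; open, the fingers measure 114 mm over their backs; the gripper's body (76 mm by 85 mm) begins 54 mm behind the grasp point. The pads swing forward as they close: fully open they stand 13 mm farther back than shut.
Start: joints at [1.003, 0.245, 1.558, -0, 1.339, -0.174], TCP at [249.403, 600.26, 231.29] pointing down, gripper open.
Joint ranges: [-3.13, 3.13], [-1.02, 2.26], [0.13, 2.54], [-0.95, 4.09], [0.21, 2.88], [-2.74, 2.74]. Speed limits (rad/s): [2.57, 2.57, 3.14, 3.14, 3.14, 3.14].

INTERFACE

Orientations are given as a unit quaternion [w, x, y, z].
In Python, from workcell import r gives the robot as it stands. The module is installed in compiled form; this text tells all that it offers.
- The arm moves only by the shell command python3 -m crank FILE [FORCE], which reads ROWS from the file FILE. ROWS is a JSON list of rows, 1 to 8 of them, each an object with the fields xyz (a list: dx, dy, dz in shares of 200 mm (1.0 is 200 mm)), rz (a turn about the tool's z in parts of the range, where 1.0 means 60 degrees), aperture (the opening from 0.0 (shut) to 1.0 (fully open)); a field left out counts as zero (the opening has to be given); each row shifts and turns the commanded pose from where the row before left it, along the tool's axes as they then stand; what a row does not reach is not made up. A row lasts 1/8 s, in which the tool goes at most 62.5 mm and 0.188 rad, less where a joint would pass 70% of its speed; a pose out of reach is approached as far as the arm can. The fingers move at their own pace and stop on an object; FORCE is the grip in N (left out, the last holds). Time passes only in rows, so rows that do not move let the fingers close. It prints the time, the measured TCP pose, the force, the opening and the grip force at its end. Input that does not fit is refused with a message, and nothing moves.
- r.get_state(): the state, without advancing time (a new reading comes with each control period).
- r.snapshot(name): name is "scene" or "top"; returns a dict with "color" (420x560x3 uint8, red, green, blue), "fx", "fy", "cx", "cy" (pixels), "xyz" and "rotation" of the camera in the world. Camera axes: x right, y down, z forward; pixel columns grow to the right and rows downward; lengths in mm; the calibration is good to about 2 mm. A picture is of the moment at which its call begins. There is no depth.
- r.close_job(): hands the job in; it is judged then, once.
The state is a dict: "time_s": time; "joint_pos": joint angles; "joint_vel": joint speeds; "effort": joint torques, N m; "ee_pos": TCP position; "ee_rot": TCP orientation; "force": force on the tool from outside, world axes, zero at the start; "moment": the same for the moment, N m; "grip_width": opening from 0.0 (shut) to 1.0 (fully open); "grip_force": force on a finger pad.
Only numpy, scipy, OpenCV 4.12 (cv2) and the standard library are available. Lean on these libraries where they do the work, as an engineer would, in place of code of your own. Each camera call takes 0.05 s, during which the arm holds its last target. There are 200 camera calls.

TASK

Swing the pipette on its stand until the tip hangs over the round steel cup, then press its button straight down through the soft first stop to the firm second stop and hold it there for a moment, so that the tip is ejected into the cup. Then let the button up and move the hand clear. Do not lean hard on the pipette at any time, and leave the cup and the other things where they stand.

Things in the scene. Friction and masses are not known exactly. Their poses are not given: they have to be found in the camera images.
- pivot (a point): Point on the vertical swing axis, at the top of the stand's steel pillar (20 mm diameter, 200 mm high, on a dark 100 x 160 x 14 mm base plate fixed to the table). z is up. At pipette 0 the pipette hangs 150 mm from here along this frame's -x.
- pipette (a joint): Swing angle (rad) of the aluminium arm and white pipette about the pillar: 0 at the start, positive counter-clockwise from above, -1.2 to 1.2. The arm is 14 mm wide, its middle 180 mm above the table; its clamp ring round the barrel, 40 mm in diameter, reaches up to 190 mm. It turns against friction of about 1.3 N at the pipette and stays where it is left.
- barrel_top (a point): Centre of the flat top of the pipette's upright white barrel, 245 mm above the table, 150 mm from the swing axis. The barrel is a cylinder 30 mm in diameter, clear to be held or pushed from its top down to the clamp ring 55 mm lower. The button's stem stands up here on the barrel's axis.
- button (a joint): Travel (m, down positive, 0 up) of the flat grey round button (24 mm diameter, 8 mm thick, on a thin stem with a 13 mm collar) to its first stop at 0.010; spring-returned, 2 N to start, 4 N at the stop. Untouched, the button's top is 32 to 38 mm above barrel_top: this differs from pipette to pipette and is not reported.
- ejector (a joint): Second-stage travel (m, down positive, 0 up): past the first stop, button and inner rod go down together to a hard second stop at 0.010 (20 mm in all from untouched). Spring-returned; the force jumps to 6 N, grows to 12.5 N, with 1 to 3 N of drag on the way until the tip lets go near the end, then rises steeply at the stop (14 N is surely there). Over 22 N on the pipette or button is too much.
- nose (a point): Centre of the lower end of the grey nose of the pipette, on the barrel's axis, 127 mm above the table. The tip hangs from it and drops from here.
- tip_mid (a point): Middle (28 mm from either end) of the loose clear tapered tip, 56 mm long, 12 mm in diameter at its collar, 3 mm at its lower end, 12 g. Held by spring jaws in the nose, its lower end 84 mm above the table; z of this frame is the tip's long axis, pointing to the collar.
- cup: Round open steel waste cup, loose, 150 g, 62 mm high, 68 mm in diameter at the rim (54 mm at the foot), wall 2 mm; origin at the centre of its underside, z up. It stands about 150 mm (within 15 mm) from the swing axis, at 0.6 to 0.9 rad of swing to one side or the other.
- dish: Square open shallow steel dish, 80 x 80 x 22 mm, loose, on the other side of the pipette from the cup; not to be used. Origin at the centre of its underside.
- wash_bottle: White bottle, 60 mm diameter, 150 mm high, loose; bystander. Origin at the centre of its underside.
- pan: Rectangular open steel pan, 120 x 160 x 55 mm, fixed to the table; bystander. Origin at the centre of its underside.
Not all that is in view belongs to the job. Several things have the shape of the cup; the one meant has the colours described above.

How it is judged:
By the outcome, as a careful person would: the job done as asked, in the order asked, and still so for the second after the job is handed in, with the robot touching nothing.
It also fails if it takes over 67 s, if anything falls off the work surface, if the arm or the gripper's body presses on something with over 40 N, if the wrist force passes 120 N, or if a joint passes its speed limit or range.

## Working session

There is one attempt and no reset: what is moved stays moved. The work goes in short steps, Python scripts to look and compute and a shell command to move; the robot and the scene stay as the last step left them, time stands still between calls to the robot, and variables do not carry over. Pictures are saved under pics/ and viewed, at most 10 in all, crops included, and the job is handed in when it is done.

```bash
mkdir -p pics; cat > h.py <<'E'
from workcell import r
import cv2, numpy as np
def snap(n,f):
    s=r.snapshot(n); cv2.imwrite(f'pics/{f}.png',cv2.cvtColor(s['color'],cv2.COLOR_RGB2BGR)); return s
def ray(s,u,v,z):
    R=np.array(s['rotation']).reshape(3,3); d=R@np.array([(u-s['cx'])/s['fx'],(v-s['cy'])/s['fy'],1]); o=np.array(s['xyz'])
    return (o+d*(z-o[2])/d[2]).round(1)
def proj(s,p):
    R=np.array(s['rotation']).reshape(3,3); q=R.T@(np.array(p)-np.array(s['xyz']))
    return np.array([s['fx']*q[0]/q[2]+s['cx'],s['fy']*q[1]/q[2]+s['cy']]).round(1)
E
python3 - <<'E'
from h import *
import pickle
d={n:snap(n,n+'0') for n in('scene','top')}
pickle.dump(d,open('d0.pkl','wb'))
for n in d: print(n,d[n]['fx'],d[n]['cx'],d[n]['cy'],d[n]['xyz'],np.array(d[n]['rotation']).round(2).tolist())
print(r.get_state())
E
```

```text
scene 380.0146864873669 278.44297014246354 219.00052248919653 [1186.78927588 -373.80165131  816.12038045] [-0.36, 0.8, 0.44, -0.19]
top 462.7117190363903 284.28859430331715 210.05708299012062 [ 452.94370278   28.32866144 1378.46394087] [-0.03, 0.71, -0.71, 0.04]
{'time_s': 0.1, 'joint_pos': array([ 1.00291402e+00,  2.45759205e-01,  1.55890637e+00,  1.18834192e-05,
        1.33871112e+00, -1.74091431e-01]), 'joint_vel': array([ 0.00032085, -0.00187322, -0.00367944,  0.00024811, -0.00157544,
       -0.00028391]), 'effort': array([-1.50172076e-03, -4.30669749e+01, -3.27129149e+01, -2.46959080e-04,
        2.85728056e-03,  2.75350601e-05]), 'ee_pos': array([249.1081241 , 599.81918165, 230.27328108]), 'ee_rot': array([-3.28776433e-04,  1.95626967e-01,  9.80677977e-01, -8.29239425e-04]), 'force': array([ 0.35243893, -0.15154687,  0.2114166 ]), 'moment': array([-0.00423843, -0.02808793, -0.04345026]), 'grip_force': 0.0, 'grip_width': 0.9982126658245197}
```

View pics/scene0.png

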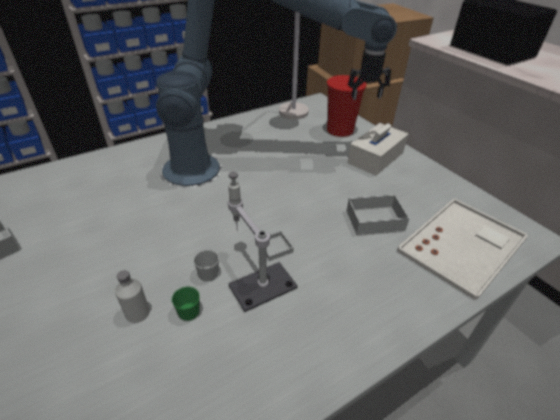

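View pics/top0.png

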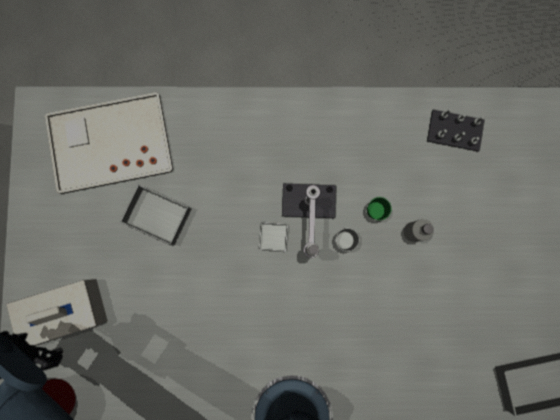

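The top view shows the pillar at about (313,190), the pipette head at (311,250), a grey steel cup at (346,240), a green cup at (378,209), the dish at (273,237) and the bottle at (420,231). The cup-shaped candidates are the grey cup (346,240), the green cup (378,209) and the big red bucket (60,400). The steel-coloured grey one fits, and I'll confirm it in a crop.

```bash
python3 - <<'E'
from h import *
import pickle
d=pickle.load(open('d0.pkl','rb'))
a=cv2.imread('pics/top0.png')[170:275,240:400]; b=cv2.imread('pics/scene0.png')[165:325,160:310]
a=cv2.resize(a,(800,525),interpolation=cv2.INTER_CUBIC); b=cv2.resize(b,(562,600),interpolation=cv2.INTER_CUBIC)
cv2.imwrite('pics/ca.png',a);cv2.imwrite('pics/cb.png',b)
E
```

```text
(no output)
```

View pics/ca.png

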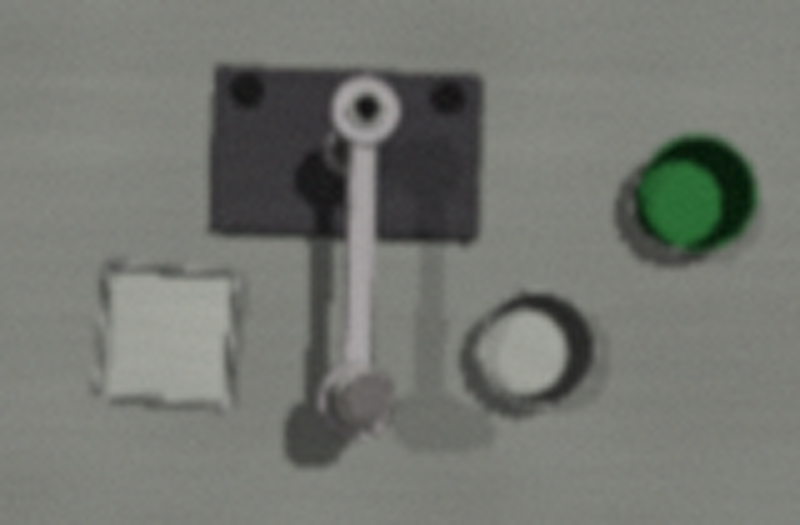

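View pics/cb.png

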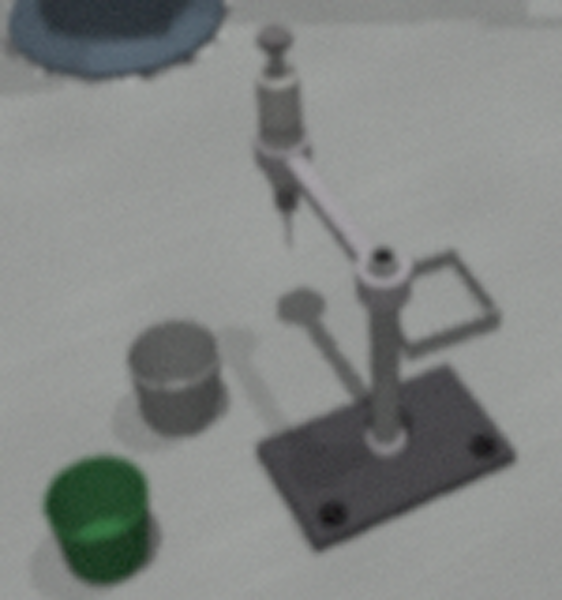

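The crops confirm the grey steel cup, with its rim centre at about (533,352) in the top crop and (174,354) in the scene crop. The other cup is green, so it's the decoy. Next I'll triangulate.

```bash
python3 - <<'E'
from h import *
import pickle
d=pickle.load(open('d0.pkl','rb')); T,S=d['top'],d['scene']
A=lambda U,V:(240+(U+.5)/5-.5,170+(V+.5)/5-.5)
B=lambda U,V:(160+(U+.5)/3.75-.5,165+(V+.5)/3.75-.5)
def tri(a,b):
    f=lambda s,u:(np.array(s['xyz']),np.array(s['rotation'])@np.array([(u[0]-s['cx'])/s['fx'],(u[1]-s['cy'])/s['fy'],1]))
    (o1,d1),(o2,d2)=f(T,a),f(S,b); t=np.linalg.lstsq(np.c_[d1,-d2],o2-o1,rcond=None)[0]
    p,q=o1+t[0]*d1,o2+t[1]*d2; return ((p+q)/2).round(1),np.linalg.norm(p-q).round(1)
print('cup',ray(T,*A(533,352),62),ray(S,*B(174,354),62),tri(A(533,352),B(174,354)))
print('pillar',ray(T,*A(367,108),195),ray(S,*B(383,260),195),tri(A(367,108),B(383,260)))
print('button',ray(T,*A(365,396),280),ray(S,*B(275,38),280),tri(A(365,396),B(275,38)))
print('barreltop S',ray(S,*B(278,80),245))
print('base corners',[ray(T,*A(*c),14) for c in((217,65),(483,72),(476,243),(209,234))])
print('dish',ray(T,*A(168,335),11),'bottle',ray(T,422,230,150),'green',ray(T,*A(697,193),62))
E
```

```text
Traceback (most recent call last):
  File "h.py", line 6, in ray
    R=np.array(s['rotation']).reshape(3,3); d=R@np.array([(u-s['cx'])/s['fx'],(v-s['cy'])/s['fy'],1]); o=np.array(s['xyz'])
ValueError: cannot reshape array of size 4 into shape (3,3)
```

```bash
sed -i 's/np.array(s\[.rotation.\]).reshape(3,3)/rot(s)/; 2a from scipy.spatial.transform import Rotation as Ro\nrot=lambda s:Ro.from_quat(s["rotation"],scalar_first=True).as_matrix()' h.py; cat > m.py <<'E'
from h import *
import pickle
d=pickle.load(open('d0.pkl','rb')); T,S=d['top'],d['scene']
A=lambda U,V:(240+(U+.5)/5-.5,170+(V+.5)/5-.5)
B=lambda U,V:(160+(U+.5)/3.75-.5,165+(V+.5)/3.75-.5)
def tri(a,b):
    f=lambda s,u:(np.array(s['xyz']),rot(s)@np.array([(u[0]-s['cx'])/s['fx'],(u[1]-s['cy'])/s['fy'],1]))
    (o1,d1),(o2,d2)=f(T,a),f(S,b); t=np.linalg.lstsq(np.c_[d1,-d2],o2-o1,rcond=None)[0]
    p,q=o1+t[0]*d1,o2+t[1]*d2; return ((p+q)/2).round(1),np.linalg.norm(p-q).round(1)
print('cup',ray(T,*A(533,352),62),ray(S,*B(174,354),62),tri(A(533,352),B(174,354)))
print('pillar',ray(T,*A(367,108),195),ray(S,*B(383,260),195),tri(A(367,108),B(383,260)))
print('button',ray(T,*A(365,396),280),ray(S,*B(275,38),280),tri(A(365,396),B(275,38)))
print('barreltop S',ray(S,*B(278,80),245))
print('base corners',[ray(T,*A(*c),14) for c in((217,65),(483,72),(476,243),(209,234))])
print('dish',ray(T,*A(168,335),11),'bottle',ray(T,422,230,150),'green',ray(T,*A(697,193),62))
E
python3 m.py
```

```text
cup [ 501.7 -153.9   62. ] [ 510.5 -158.3   62. ] (array([ 502. , -155.4,   52.4]), np.float64(0.4))
pillar [622.6 -51.4 195. ] [624.1 -51.6 195. ] (array([622.9, -51.2, 193.8]), np.float64(0.6))
button [472.8 -43.9 280. ] [484.7 -50.5 280. ] (array([472.8, -44.7, 270.8]), np.float64(0.6))
barreltop S [483.3 -49.9 245. ]
base corners [array([674.3,  25.8,  14. ]), array([ 670.3, -132.9,   14. ]), array([ 567.9, -127.6,   14. ]), array([573.1,  30.5,  14. ])]
dish [513.5  54.6  11. ] bottle [ 525.1 -343.9  150. ] green [ 592.7 -249.1   62. ]
```

Careful with the scale: shifts go in shares of 200 mm and turns go in shares of 60 degrees. That gives: -42 mm is -0.21, -40 mm is -0.2.

```bash
echo '[{"xyz": [-0.15, -0.15, -0.1], "aperture": 0}, {"xyz": [-0.19, -0.2, -0.1], "aperture": 0}, {"xyz": [-0.2, -0.21, -0.1], "aperture": 0}, {"xyz": [-0.2, -0.21, -0.05], "aperture": 0}, {"xyz": [-0.2, -0.21, 0], "aperture": 0}, {"xyz": [-0.2, -0.21, 0], "aperture": 0}, {"xyz": [-0.2, -0.21, 0], "aperture": 0}, {"xyz": [-0.2, -0.21, 0], "aperture": 0}]' > mv.in && python3 -m crank mv.in 20; echo '[{"xyz": [-0.2, -0.21, 0], "rz": 0.1461, "aperture": 0}, {"rz": 0.1461, "aperture": 0}, {"rz": 0.1461, "aperture": 0}, {"rz": 0.1461, "aperture": 0}, {"rz": 0.1461, "aperture": 0}, {"rz": 0.1461, "aperture": 0}, {"rz": 0.1461, "aperture": 0}, {"rz": 0.148, "aperture": 0}]' > mv.in && python3 -m crank mv.in
```

```text
time_s: 1.1
ee_pos: [410.4, 183.0, 301.0]
ee_rot: [0.0, 0.196, 0.981, 0.0]
force: [0.8, -0.1, -0.7]
grip_width: 0.002
grip_force: 0.0
time_s: 2.1
ee_pos: [430.8, 130.6, 300.8]
ee_rot: [-0.0, 0.726, 0.688, -0.0]
force: [0.0, -0.4, 0.5]
grip_width: 0.001
grip_force: 0.0
```

In the tool's units: -40 mm is -0.2, -37 mm is -0.185.

```bash
echo '[{"xyz": [-0.2, 0.085, 0], "aperture": 0}, {"xyz": [-0.2, 0.085, 0], "aperture": 0}, {"xyz": [-0.185, 0.085, 0.1], "aperture": 0}, {"xyz": [0, 0, 0.15], "aperture": 0}, {"xyz": [0, 0, 0.13], "aperture": 0}, {"xyz": [-0.05, 0, 0], "aperture": 0}, {"aperture": 0}]' > mv.in && python3 -m crank mv.in; python3 - <<'E'
from h import *
for n in('top','scene'):snap(n,n+'1')
a=cv2.imread('pics/top1.png')[170:290,230:390]; b=cv2.imread('pics/scene1.png')[120:300,160:310]
cv2.imwrite('pics/c1.png',np.hstack([cv2.resize(a,(440,330),interpolation=2),cv2.resize(b,(350,420),interpolation=2)[:330]]))
E
```

```text
time_s: 2.98
ee_pos: [476.3, 0.6, 226.3]
ee_rot: [0.001, 0.725, 0.689, 0.0]
force: [0.2, -0.7, -1.9]
grip_width: 0.001
grip_force: 0.0
```

View pics/c1.png

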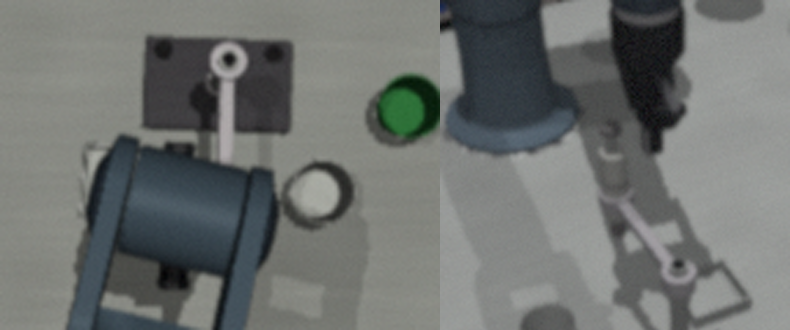

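In the tool's units: -7.5 mm is -0.0375, -6 mm is -0.03, -0.05 rad is -0.0477.

```bash
echo '[{"xyz": [-0.03, -0.0035, 0], "aperture": 0}, {"xyz": [-0.03, -0.0035, 0], "aperture": 0}, {"xyz": [-0.02, 0, 0], "aperture": 0}, {"xyz": [-0.015, 0, 0], "aperture": 0}, {"xyz": [-0.02, -0.0025, 0], "rz": -0.0239, "aperture": 0}, {"xyz": [-0.02, -0.0025, 0], "rz": -0.0239, "aperture": 0}, {"xyz": [-0.0375, -0.0045, 0], "rz": -0.0477, "aperture": 0}, {"xyz": [-0.0375, -0.0045, 0], "rz": -0.0477, "aperture": 0}]' > mv.in && python3 -m crank mv.in;echo '[{"xyz": [-0.0375, -0.0045, 0], "rz": -0.0477, "aperture": 0}, {"xyz": [-0.0375, -0.0045, 0], "rz": -0.0477, "aperture": 0}, {"xyz": [-0.0375, -0.0045, 0], "rz": -0.0477, "aperture": 0}, {"xyz": [-0.0375, -0.0045, 0], "rz": -0.0477, "aperture": 0}, {"xyz": [-0.0375, -0.0045, 0], "rz": -0.0477, "aperture": 0}, {"xyz": [-0.0375, -0.0045, 0], "rz": -0.0477, "aperture": 0}]' > mv.in && python3 -m crank mv.in; python3 - <<'E'
from h import *
for n in('top','scene'):snap(n,n+'2')
a=cv2.imread('pics/top2.png')[170:290,230:390]; b=cv2.imread('pics/scene2.png')[120:300,160:310]
cv2.imwrite('pics/c2.png',np.hstack([cv2.resize(a,(440,330),interpolation=2),cv2.resize(b,(350,420),interpolation=2)[:330]]))
E
```

```text
time_s: 4.08
ee_pos: [470.4, -40.7, 225.1]
ee_rot: [-0.001, 0.669, 0.743, -0.0]
force: [-2.1, 2.1, 1.4]
grip_width: 0.001
grip_force: 0.8
time_s: 4.82
ee_pos: [475.0, -85.7, 224.9]
ee_rot: [-0.001, 0.551, 0.834, -0.0]
force: [-2.5, 1.4, -0.2]
grip_width: 0.003
grip_force: 0.8
```

View pics/c2.png

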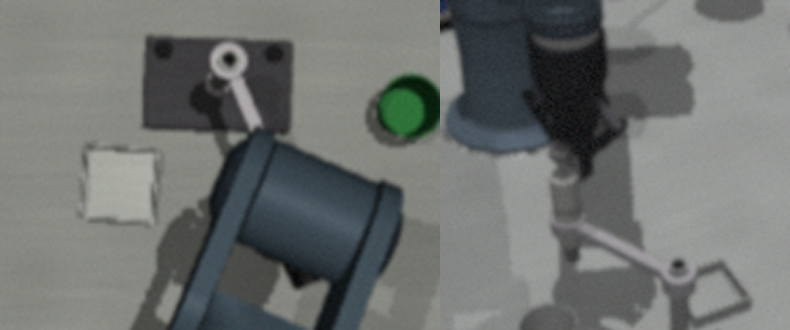

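The fingers are pushing the barrel, and the swing is about 0.45 rad. I'll carry on to about 0.75, back off, rise and check.

In the tool's units: -7.5 mm is -0.0375, -0.9 mm is -0.0045, -0.05 rad is -0.0477.

```bash
echo '[{"xyz": [-0.0375, -0.0045, 0], "rz": -0.0477, "aperture": 0}, {"xyz": [-0.0375, -0.0045, 0], "rz": -0.0477, "aperture": 0}, {"xyz": [-0.0375, -0.0045, 0], "rz": -0.0477, "aperture": 0}, {"xyz": [-0.0375, -0.0045, 0], "rz": -0.0477, "aperture": 0}, {"xyz": [-0.0375, -0.0045, 0], "rz": -0.0477, "aperture": 0}, {"xyz": [-0.0375, -0.0045, 0], "rz": -0.0477, "aperture": 0}, {"aperture": 0}]' > mv.in && python3 -m crank mv.in;echo '[{"xyz": [0.05, 0, 0], "aperture": 0}, {"xyz": [0.15, 0, 0], "aperture": 0}, {"xyz": [0.2, 0, -0.1], "aperture": 0}, {"xyz": [0.2, -0.1, -0.2], "aperture": 0}, {"xyz": [0.15, -0.2, -0.1], "aperture": 0}, {"xyz": [0, -0.2, 0], "aperture": 0}, {"aperture": 0}]' > mv.in && python3 -m crank mv.in; python3 - <<'E'
from h import *
import pickle
d={n:snap(n,n+'3') for n in('top','scene')}; pickle.dump(d,open('d3.pkl','wb'))
a=cv2.imread('pics/top3.png')[170:280,290:380]; b=cv2.imread('pics/scene3.png')[155:295,175:285]
cv2.imwrite('pics/c3.png',np.hstack([cv2.resize(a,(360,440),interpolation=2),cv2.resize(b,(440,560),interpolation=2)[:440]]))
E
```

```text
time_s: 5.8
ee_pos: [493.6, -127.2, 225.3]
ee_rot: [0.0, 0.422, 0.907, -0.0]
force: [-0.3, -0.1, 0.4]
grip_width: -0.0
grip_force: 0.0
time_s: 6.68
ee_pos: [319.2, -77.3, 305.6]
ee_rot: [0.002, 0.423, 0.906, -0.0]
force: [-0.4, 1.0, -0.4]
grip_width: 0.002
grip_force: 0.0
```

View pics/c3.png

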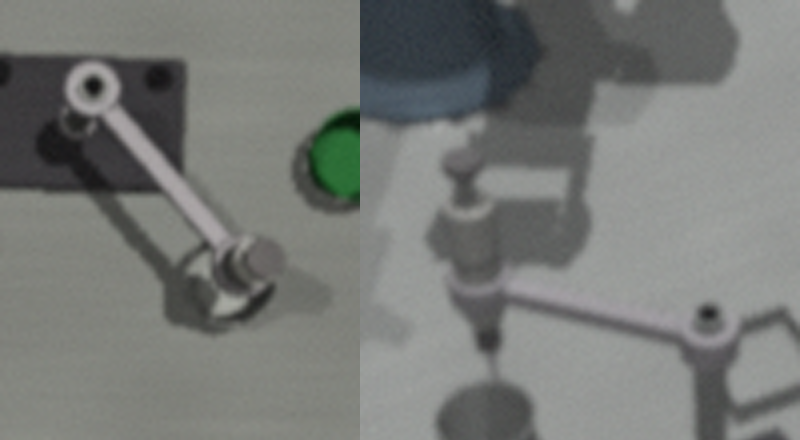

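The top crop shows the button at (262,258) over the cup. The scene crop shows the button at (463,160), the barrel top at (468,210), and the tip end at (497,383) above the cup rim. Measuring next.

```bash
python3 - <<'E'
from h import *
import pickle
d=pickle.load(open('d3.pkl','rb')); T,S=d['top'],d['scene']
A=lambda U,V:(290+(U+.5)/4-.5,170+(V+.5)/4-.5); B=lambda U,V:(175+(U-360+.5)/4-.5,155+(V+.5)/4-.5)
p=ray(T,*A(262,258),280); piv=np.array([622.5,-51.3])
v=p[:2]-piv; print('button',p,np.hypot(*v),np.arctan2(v[1],v[0])%(2*np.pi)-3.093)
a=ray(T,*A(112,112),187)[:2];b=ray(T,*A(225,238),187)[:2]; w=b-a; print('arm angle',np.arctan2(w[1],w[0])%(2*np.pi)-3.093,a,b)
print('S button',ray(S,*B(463,160),280),'barrel',ray(S,*B(468,210),245),'tip',ray(S,*B(497,383),84))
for th in(.70,.75,.80):
    q=piv+150*np.array([np.cos(3.093+th),np.sin(3.093+th)]); print(th,q.round(1),[(proj(S,[*q,z])-[175,155])*4+[360,0] for z in(84,245,281)],(proj(T,[*q,281])-[290,170])*4)
print('cup T (old)',[ (proj(S,[502,-154,z])-[175,155])*4+[360,0] for z in (0,62)])
E
```

```text
button [ 507.6 -145.1  280. ] 148.32548668384672 0.7332311350916858
arm angle 0.7724204573553473 [606.9 -63.8] [ 525.1 -136.1]
S button [ 517.2 -150.2  280. ] barrel [ 518.9 -152.1  245. ] tip [ 505.7 -145.5   84. ]
0.7 [ 503.2 -142.2] [array([498.4, 377.2]), array([471.2, 188.4]), array([464.4, 140. ])] [256.  263.6]
0.75 [ 507.9 -148.1] [array([493.2, 385.2]), array([465.2, 196. ]), array([458. , 147.6])] [265.6 256. ]
0.8 [ 512.9 -153.7] [array([488.4, 393.2]), array([460. , 203.6]), array([452.4, 155.2])] [275.2 247.6]
cup T (old) [array([494.4, 466.4]), array([484.8, 405.6])]
```

In the tool's units: -50 mm is -0.25, -40 mm is -0.2.

```bash
echo '[{"xyz": [-0.2, 0.125, 0], "aperture": 0}, {"xyz": [-0.25, 0.125, 0], "aperture": 0}, {"xyz": [-0.25, 0.15, 0], "aperture": 0}, {"xyz": [-0.1695, 0.099, 0], "aperture": 0}, {"xyz": [0, 0, 0.04], "aperture": 0}, {"xyz": [0, 0, 0.04], "aperture": 0}, {"aperture": 0}]' > mv.in && python3 -m crank mv.in; python3 - <<'E'
from h import *
for n in('top','scene'): snap(n,n+'4')
b=cv2.imread('pics/scene4.png')[120:270,165:285]
cv2.imwrite('pics/c4.png',cv2.resize(b,(480,600),interpolation=2))
E
```

```text
time_s: 7.65
ee_pos: [507.8, -144.4, 288.1]
ee_rot: [-0.001, 0.421, 0.907, 0.0]
force: [0.6, 0.6, 0.8]
grip_width: -0.003
grip_force: 0.0
```

View pics/c4.png

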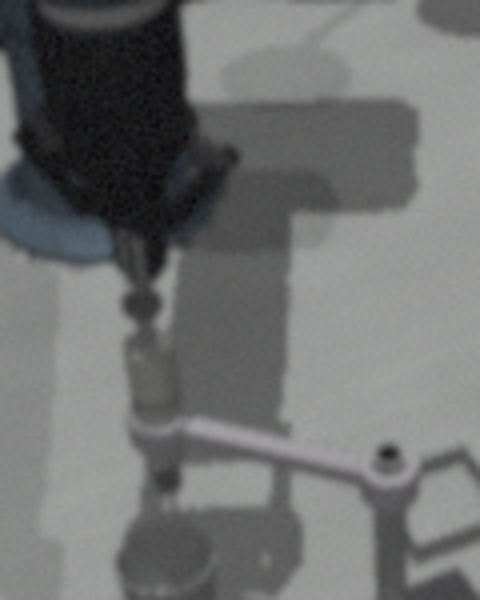

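The fingertips, ending at about (140,280), are right over the button at (143,303), with the tip over the cup. Pressing now in small steps.

In the tool's units: 3 mm is 0.015, 2 mm is 0.01.

```bash
echo '[{"xyz": [0, -0.005, 0.015], "aperture": 0}, {"xyz": [0, 0, 0.015], "aperture": 0}, {"xyz": [0, 0, 0.01], "aperture": 0}, {"xyz": [0, 0, 0.01], "aperture": 0}, {"aperture": 0}]' > mv.in && python3 -m crank mv.in; echo '[{"xyz": [0, 0, 0.01], "aperture": 0}, {"xyz": [0, 0, 0.01], "aperture": 0}, {"xyz": [0, 0, 0.01], "aperture": 0}, {"aperture": 0}]' > mv.in && python3 -m crank mv.in; echo '[{"xyz": [0, 0, 0.01], "aperture": 0}, {"xyz": [0, 0, 0.01], "aperture": 0}, {"aperture": 0}]' > mv.in && python3 -m crank mv.in
```

```text
time_s: 8.38
ee_pos: [507.9, -146.0, 279.1]
ee_rot: [-0.0, 0.421, 0.907, 0.0]
force: [0.2, -0.4, -0.2]
grip_width: 0.002
grip_force: 0.0
time_s: 8.88
ee_pos: [508.1, -146.2, 273.5]
ee_rot: [0.0, 0.421, 0.907, -0.0]
force: [-0.4, -0.5, 2.6]
grip_width: 0.002
grip_force: 1.3
time_s: 9.25
ee_pos: [508.0, -146.2, 269.3]
ee_rot: [0.0, 0.421, 0.907, -0.0]
force: [-0.4, -0.5, 3.5]
grip_width: 0.0
grip_force: 1.7
```

In the tool's units: 1.5 mm is 0.0075, 1 mm is 0.005.

```bash
echo '[{"xyz": [0, 0, 0.0075], "aperture": 0}, {"xyz": [0, 0, 0.0075], "aperture": 0}, {"xyz": [0, 0, 0.005], "aperture": 0}, {"aperture": 0}]' > mv.in && python3 -m crank mv.in; echo '[{"xyz": [0, 0, 0.005], "aperture": 0}, {"xyz": [0, 0, 0.005], "aperture": 0}, {"xyz": [0, 0, 0.005], "aperture": 0}, {"aperture": 0}]' > mv.in && python3 -m crank mv.in; echo '[{"xyz": [0, 0, 0.005], "aperture": 0}, {"xyz": [0, 0, 0.005], "aperture": 0}, {"aperture": 0}]' > mv.in && python3 -m crank mv.in
```

```text
time_s: 9.75
ee_pos: [508.2, -146.4, 266.5]
ee_rot: [0.001, 0.421, 0.907, -0.0]
force: [-3.0, -1.5, 8.3]
grip_width: -0.004
grip_force: 4.0
time_s: 10.25
ee_pos: [508.2, -146.6, 263.8]
ee_rot: [0.001, 0.421, 0.907, -0.0]
force: [-2.9, -0.6, 9.3]
grip_width: -0.002
grip_force: 4.5
time_s: 10.62
ee_pos: [508.3, -146.6, 261.8]
ee_rot: [0.001, 0.421, 0.907, -0.0]
force: [-2.4, -1.2, 8.9]
grip_width: 0.001
grip_force: 4.5
```

In the tool's units: 1 mm is 0.005.

```bash
echo '[{"xyz": [0, 0, 0.005], "aperture": 0}, {"xyz": [0, 0, 0.005], "aperture": 0}, {"aperture": 0}]' > mv.in && python3 -m crank mv.in; echo '[{"xyz": [0, 0, 0.005], "aperture": 0}, {"aperture": 0}]' > mv.in && python3 -m crank mv.in
```

```text
time_s: 11.0
ee_pos: [508.3, -146.7, 260.0]
ee_rot: [0.001, 0.421, 0.907, -0.001]
force: [-4.2, -0.7, 10.2]
grip_width: -0.002
grip_force: 5.1
time_s: 11.25
ee_pos: [508.3, -146.7, 259.2]
ee_rot: [0.001, 0.421, 0.907, -0.001]
force: [-3.4, -1.0, 10.8]
grip_width: -0.001
grip_force: 5.3
```

In the tool's units: 1 mm is 0.005.

```bash
echo '[{"xyz": [0, 0, 0.005], "aperture": 0}, {"aperture": 0}]' > mv.in && python3 -m crank mv.in; echo '[{"xyz": [0, 0, 0.004], "aperture": 0}, {"aperture": 0}]' > mv.in && python3 -m crank mv.in
```

```text
time_s: 11.5
ee_pos: [508.4, -146.8, 258.3]
ee_rot: [0.001, 0.421, 0.907, -0.001]
force: [-3.6, -1.2, 12.0]
grip_width: 0.003
grip_force: 5.6
time_s: 11.75
ee_pos: [508.4, -146.9, 257.7]
ee_rot: [0.001, 0.421, 0.907, -0.001]
force: [-4.6, -0.5, 12.2]
grip_width: -0.001
grip_force: 5.8
```

In the tool's units: 0.8 mm is 0.004.

```bash
echo '[{"xyz": [0, 0, 0.004], "aperture": 0}, {"aperture": 0}]' > mv.in && python3 -m crank mv.in; echo '[{"xyz": [0, 0, 0.003], "aperture": 0}, {"aperture": 0}]' > mv.in && python3 -m crank mv.in
```

```text
time_s: 12.0
ee_pos: [508.5, -147.0, 257.2]
ee_rot: [0.002, 0.421, 0.907, -0.001]
force: [-4.0, -1.4, 11.3]
grip_width: 0.002
grip_force: 6.0
time_s: 12.25
ee_pos: [508.6, -147.2, 257.1]
ee_rot: [0.002, 0.421, 0.907, -0.001]
force: [-4.7, -1.6, 14.4]
grip_width: 0.001
grip_force: 6.8
```

In the tool's units: 0.4 mm is 0.002.

```bash
echo '[{"xyz": [0, 0, 0.002], "aperture": 0}, {"aperture": 0}, {"aperture": 0}]' > mv.in && python3 -m crank mv.in;  echo '[{"aperture": 0}, {"aperture": 0}, {"aperture": 0}, {"aperture": 0}, {"aperture": 0}, {"aperture": 0}]' > mv.in && python3 -m crank mv.in; python3 - <<'E'
from h import *
snap('scene','scene5')
b=cv2.imread('pics/scene5.png')[120:270,165:285]
cv2.imwrite('pics/c5.png',cv2.resize(b,(480,600),interpolation=2))
E
```

```text
time_s: 12.62
ee_pos: [508.7, -147.3, 257.0]
ee_rot: [0.002, 0.421, 0.907, -0.001]
force: [-5.0, -1.2, 14.8]
grip_width: 0.001
grip_force: 7.4
time_s: 13.38
ee_pos: [508.7, -147.3, 256.9]
ee_rot: [0.002, 0.421, 0.907, -0.001]
force: [-4.2, -2.5, 14.7]
grip_width: -0.001
grip_force: 7.3
```

View pics/c5.png

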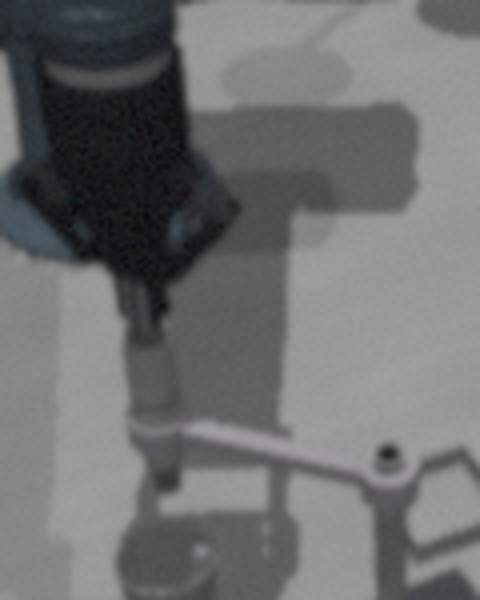

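The nose at (165,485) is now bare, and something light, the tip, shows inside the cup at (202,550). The second stop was reached at about 14.7 N and held for a second. Now I'll let the button up and retreat.

In the tool's units: -40 mm is -0.2, -30 mm is -0.15.

```bash
echo '[{"xyz": [0, 0, -0.02], "aperture": 0}, {"xyz": [0, 0, -0.025], "aperture": 0}, {"xyz": [0, 0, -0.03], "aperture": 0}, {"xyz": [0, 0, -0.04], "aperture": 0}, {"xyz": [0, 0, -0.05], "aperture": 0}, {"xyz": [0, 0, -0.15], "aperture": 0}, {"xyz": [0, 0, -0.2], "aperture": 0}, {"aperture": 0}]' > mv.in && python3 -m crank mv.in;  echo '[{"xyz": [0.2, -0.125, 0], "aperture": 0}, {"xyz": [0.25, -0.125, 0], "aperture": 0}, {"xyz": [0.25, -0.15, 0], "aperture": 0}, {"xyz": [0.2, -0.2, 0], "aperture": 0}, {"aperture": 0}, {"aperture": 0}, {"aperture": 0}, {"aperture": 0}]' > mv.in && python3 -m crank mv.in; python3 - <<'E'
from h import *
for n in('top','scene'):snap(n,n+'6')
a=cv2.imread('pics/top6.png')[180:290,260:380]; b=cv2.imread('pics/scene6.png')[155:305,175:285]
cv2.imwrite('pics/c6.png',np.hstack([cv2.resize(a,(480,440),interpolation=2),cv2.resize(b,(320,440),interpolation=2)]))
E
```

```text
time_s: 14.42
ee_pos: [509.0, -146.3, 360.3]
ee_rot: [0.003, 0.421, 0.907, 0.0]
force: [-0.5, 0.7, -0.5]
grip_width: -0.001
grip_force: 0.0
time_s: 15.42
ee_pos: [300.7, -86.0, 356.1]
ee_rot: [-0.001, 0.421, 0.907, 0.0]
force: [0.1, 0.2, -0.2]
grip_width: 0.0
grip_force: 0.0
```

View pics/c6.png

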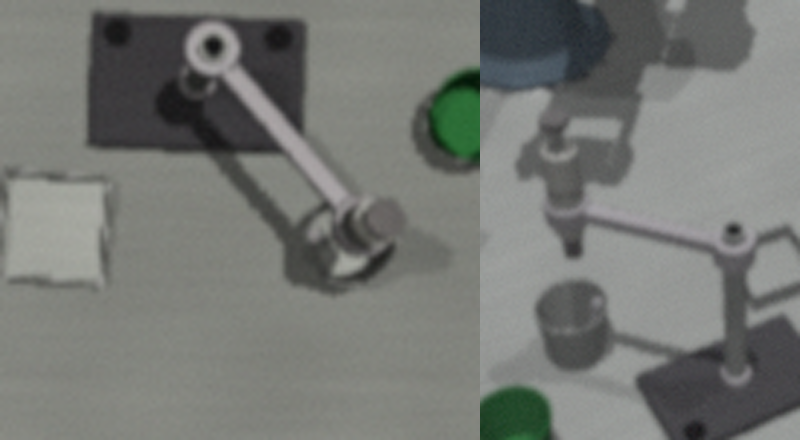

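The button is back up at (555,130), the nose is bare, the tip's collar shows inside the cup at (598,302), and the cup hasn't moved. The hand is clear, so I'm handing in.

```bash
python3 -c "
from workcell import r
print(r.close_job())"
```

```text
the job is handed in; nothing more can be done
None
```

The job is handed in: I swung the pipette about 0.75 rad over the steel cup and held the button at its second stop for about 1 s (14.7 N down). The last picture shows the tip in the cup, the button back up and the hand clear, at 15.4 s; handing in returned no verdict.

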